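Switch block onto its rail, then hold the isolator box's cover over its screw holes

ROBOT

A 6-joint arm with a two-finger parallel gripper is mounted at the origin on the work surface. World frame = base frame: x ahead of the robot, y to its left, z up, the work surface at z = 0. Lengths are in m, angles in rad, forces in N, time in s.
With the tool pointing down it reaches from about 0.35 to 0.975 m from the base axis. Payload 4.9 kg.
Tool frame: the origin (TCP) lies at the very end of the fingers, on their centre line; the grasp point (between the pads) lies behind it (manip.grip_depth is the z of the grasp point in the tool frame, in m); z points along the fingers, y is the direction in which the jaws open and shut (so a half turn about z gives the same grasp; the last joint's range is limited). The gripper opens to 85 mm and grips with 20 to 120 N. Pads are 22 mm wide; open, the fingers measure 114 mm over their backs; the gripper's body (76 mm by 85 mm) begins 54 mm behind the grasp point. The pads swing forward as they close: fully open they stand 13 mm farther back than shut.
Start: joints at [1.22, 0.053, 1.613, -0, 1.476, -0.119], TCP at [0.144, 0.608, 0.231] pointing down, gripper open.
Joint ranges: [-3.01, 3.01], [-1.01, 2.22], [0.06, 2.58], [-1.02, 4.17], [0.09, 2.62], [-3.14, 3.14]. Speed limits (rad/s): [2.57, 2.57, 3.14, 3.14, 3.14, 3.14].

INTERFACE

Orientations are given as a unit quaternion [w, x, y, z].
In Python, from plant import state, optics, manip, silhouettes, place_of gives the robot as it stands. The module is installed in compiled form; this text tells all that it offers.
- The arm moves only by the tool jog_arm, never from a script. Its argument "increments" is a list of rows, each an object with "slide": the shift along the tool's x, y, z in mm, a list of three; "rotation": the turn, a rotation vector about the tool's x, y, z in degrees, a list of three. A call has 1 to 20 rows; each row shifts and turns the commanded pose from where the row before left it, along the tool's axes as they then stand; what a row does not reach is not made up. A row lasts 1/12 s, in which the tool goes at most 41.7 mm and 7.16 degrees, less where a joint would pass 70% of its speed; a pose out of reach is approached as far as the arm can. A call with a gripper value outside its range is refused whole. "fingers" is the opening, from 0 (shut) to 1 (fully open), set as the call begins (left out, the last holds). The fingers move at their own pace and stop on an object; the grip force is fixed at half the most. Time passes only in rows, so rows that do not move let the fingers close. It gives the time, the measured TCP pose, the force and the opening at its end, in the units of the state.
- state(): the state, without advancing time (a new reading comes with each control period).
- optics.grab_frame(name): name is "scene" or "top"; returns a dict with "frame" (400x640x3 uint8, blue, green, red), "camera_matrix" (3x3 intrinsics, pixels), "distortion" ([k1, k2, p1, p2, k3] as OpenCV has them; the pictures are not rectified), "R" (3x3) and "t" (3): a world point X has camera coordinates R X + t. Camera axes: x right, y down, z forward; pixel columns grow to the right and rows downward; lengths in m; the calibration is good to about 2 mm. A picture is of the moment at which its call begins. There is no depth.
- manip.job_done(): hands the job in, once; it reports no verdict.
Trained networks look in the newest picture that a camera, given by its name, has taken for a name from the list of things; names that differ only in an ending like _2 or _b are one class to them, and where a whole thing is asked for, a point or a joint stands for the part that bears it (a point fixed in the world has none). Each returns a list of dicts, best first, with "score" (0 to 1); they miss things now and then, are a little off and sometimes report something else, mostly with a low value. They report only what shows in the picture. A call takes as long as a camera call. They do not tell look-alikes from the thing itself.
- silhouettes(thing, camera): "mask" (400x640 bool, what is visible of it) and "bbox" ([left, top, right, bottom] in pixels, round what is visible of it).
- place_of(thing, camera): "uv" ([column, row] in pixels: a listed point, or the origin of a listed thing).
The state is a dict: "time": time; "joint_pos": joint angles; "joint_vel": joint speeds; "joint_efforts": joint torques, N m; "tool_pos": TCP position; "tool_rot": TCP orientation; "contact_force": force on the tool from outside, world axes, zero at the start; "ft_torque": the same for the moment, N m; "gripper_width": opening from 0.0 (shut) to 1.0 (fully open).
Only numpy, scipy, OpenCV 4.12 (cv2) and the standard library are available. Lean on these libraries where they do the work, as an engineer would, in place of code of your own. Each camera call takes 0.05 s, during which the arm holds its last target.

TASK

Put the dark switch block down on the metal rail in the open switch box, square on the rail and in the middle of the box, and let go of it. Then pick up the cover plate by its red handle and hold it level about a centimetre above the rim of the box, touching nothing, with its four corner holes straight above the four brass threaded holes: finish like that, holding it still in the gripper, so that I can start the screws. Leave the tape roll, tape gun, screwdriver and screw dish where they are.

Things in the scene. Friction and masses are not known exactly. Their poses are not given: they have to be found in the camera images.
- box: Open light-grey switch box fixed to the bench, 170 mm (its x) x 130 mm (its y), rim 64 mm above the bench, walls and floor 4 mm. Origin: centre of the underside, on the bench; z up. A steel rail crosses its floor along its y. Two black cable glands stick out 20 mm at its +x end, 18-46 mm up; a 14 mm long, 5 mm high lug at each x end. It does not move.
- box_rail (a point): Middle of the rail's top face, at the centre of the box, 11.5 mm above the bench. The rail is 35 mm wide (along box x), 112 mm long (along box y), top edges rounded, and stands 7.5 mm above the floor of the box. Axes as the box's.
- box_mouth (a point): Centre of the box's opening at the height of the rim (64 mm). In each corner a 14 mm round boss reaches up to the rim, with a brass threaded hole in its top at box x = +-73, y = +-53 mm. Axes as the box's.
- box_hole0 (a point): Mouth of the brass threaded hole at box x = +73, y = +53 mm, 64 mm above the bench. Axes as the box's.
- box_hole2 (a point): Mouth of the brass threaded hole at box x = -73, y = -53 mm (diagonally opposite). Axes as the box's.
- switch_center (a point): Dark grey switch block, loose, upright on the bench: 68 mm (its x) x 36 mm (its y) x 44 mm high (45 mm in x above 30 mm), plus a 6 mm high square steel shaft stub on top. This point: its centre, 22 mm above its underside, z up. Grip its plain flat sides, 36 mm apart along y. Either way round is right. About 0.18 kg.
- switch: The same switch block, same axes; origin at the centre of its underside. A slot 40 mm wide, 5 mm deep runs along its y in the underside and drops over the 35 mm rail. Seated, the slot's roof rests on the rail: the underside is then 6.5 mm and the block's centre 28.5 mm above the bench.
- cover_handle (a point): Red handle of the loose cover plate, which lies flat, face up. The handle does not turn: a 44 mm disc up to 15 mm above the plate's underside, on it a bar 46 mm long (cover's x) and 14 mm wide (its y), 15 to 48 mm above the underside: grip it across its width. This point: on the bar over the cover's centre, 36 mm above the underside. Axes: the cover's.
- cover: The cover plate: light grey, 170 mm (its x) x 130 mm (its y) x 6 mm, about 0.26 kg, a yellow 66 mm square round the handle, an 8 mm through hole in each corner at x = +-73, y = +-53 mm. Origin: centre of the plate's underside, z up. Either way round fits (half a turn is the same).
- cover_hole0 (a point): Centre of the cover's hole at cover x = +73, y = +53 mm, at the plate's underside. Axes: the cover's.
- cover_hole2 (a point): Centre of the cover's hole at cover x = -73, y = -53 mm, at the plate's underside (diagonally opposite). Axes: the cover's.
- tape_roll: Bystander: roll of buff packing tape lying flat, 100 mm across, 48 mm high. Origin at the centre of its underside.
- screw_dish: Bystander: small steel dish with the cover's screws, 68 mm across, 20 mm high. Origin at the centre of its underside.
- screwdriver: Bystander: screwdriver with a yellow handle, 200 mm long, lying flat. Origin under its middle.
- tape_gun: Bystander: red hand tape dispenser lying on its side, black handle, about 200 mm long, 55 mm high. Origin under its red plate.
Things that resemble listed ones, but are neither listed nor needed, are in the scene too. There is more than one size of the switch; the job needs the smallest. Leave any blue look-alike of the box alone.

How it is judged:
By the outcome, as a careful person would: the job done as asked, in the order asked, and still so for the second after the job is handed in, while the arm keeps its last pose, push and grip.
It also fails if it takes over 66 s, if anything falls off the work surface, if the arm or the gripper's body presses on something with over 40 N, if the wrist force passes 120 N, or if a joint passes its speed limit or range.

## Working session

There is one attempt and no reset: what is moved stays moved. The work goes in short steps, Python scripts to look and compute and a tool call to move; the robot and the scene stay as the last step left them, time stands still between calls to the robot, and variables do not carry over. Pictures are saved under pics/ and viewed, and the job is handed in when it is done.

Besides the shell and the picture viewer there is one more tool, called after "Request:" by a JSON object that holds its "name" and its "arguments". jog_arm: Moves the arm, as the interface text tells. Its arguments: {"type":"object","properties":{"increments":{"type":"array","items":{"type":"object","properties":{"slide":{"type":"array","items":{"type":"number"}},"rotation":{"type":"array","items":{"type":"number"}}}}},"fingers":{"type":"number"}},"required":["increments"]}

```bash
mkdir -p pics
cat > h.py <<'E'
import numpy as np,cv2
from plant import state, optics, manip, silhouettes, place_of
def ray(c,uv):
    K=np.array(c["camera_matrix"]);d=np.array(c["distortion"])
    p=cv2.undistortPoints(np.array(uv,float).reshape(-1,1,2),K,d).reshape(-1,2)
    R=np.array(c["R"]);t=np.array(c["t"])
    D=np.c_[p,np.ones(len(p))]@R
    return -R.T@t,D
def onz(c,uv,z):
    o,D=ray(c,uv); s=(z-o[2])/D[:,2]; return o+s[:,None]*D
def proj(c,X):
    R=np.array(c["R"]);r,_=cv2.Rodrigues(R)
    return cv2.projectPoints(np.array(X,float).reshape(-1,1,3),r,np.array(c["t"],float),np.array(c["camera_matrix"]),np.array(c["distortion"]))[0].reshape(-1,2)
E
python3 - <<'E'
from h import *
for n in("scene","top"):
    c=optics.grab_frame(n); cv2.imwrite(f"pics/{n}0.png",c["frame"])
    print(n,-np.array(c["R"]).T@c["t"], np.array(c["R"])[2])
    for th,z in (("box_mouth",.064),("box_hole0",.064),("box_hole2",.064),("box_rail",.0115),("switch_center",.022),("cover_handle",.036),("cover_hole0",0),("cover_hole2",0),("cover",0)):
        for r in place_of(th,n): print(th,round(r["score"],2),np.round(r["uv"],1),np.round(onz(c,r["uv"],z)[0],4))
print(manip.grip_depth,state())
E
```

```text
scene [ 1.11568811 -0.48928198  0.74525307] [-0.59453761  0.48763387 -0.63932639]
box_mouth 0.79 [173.4 199.7] [ 0.215  -0.2844  0.064 ]
box_mouth 0.78 [338.1 214.5] [0.5654 0.0377 0.064 ]
box_hole0 0.95 [153.6 190.9] [ 0.1374 -0.3135  0.064 ]
box_hole0 0.94 [192.2 213. ] [ 0.3039 -0.2676  0.064 ]
box_hole0 0.76 [365.4 222.2] [0.6348 0.0731 0.064 ]
box_hole0 0.56 [305.4 210.1] [ 0.4939 -0.0197  0.064 ]
box_hole2 0.95 [153.6 190.9] [ 0.1374 -0.3135  0.064 ]
box_hole2 0.94 [192.2 213. ] [ 0.3039 -0.2676  0.064 ]
box_hole2 0.76 [365.4 222.2] [0.6348 0.0731 0.064 ]
box_hole2 0.56 [305.4 210.1] [ 0.4939 -0.0197  0.064 ]
box_rail 0.85 [177.1 212.1] [ 0.2085 -0.2837  0.0115]
box_rail 0.61 [335.5 231.9] [0.5724 0.024  0.0115]
switch_center 0.79 [404. 199.] [0.6073 0.272  0.022 ]
switch_center 0.78 [388.6 179.3] [0.5091 0.3115 0.022 ]
switch_center 0.61 [354.7 159. ] [0.3525 0.3098 0.022 ]
switch_center 0.46 [228.4 267.7] [ 0.5044 -0.2741  0.022 ]
cover_handle 0.94 [229.8 267.5] [ 0.5178 -0.2753  0.036 ]
cover_handle 0.33 [200.  266.3] [ 0.4676 -0.3303  0.036 ]
cover_hole0 0.96 [204.5 268.7] 
[... 1526 characters left out ...]
0187 {'time': 1.0, 'joint_pos': array([ 1.22000692e+00,  5.27118639e-02,  1.61288299e+00,  1.24928258e-05,
        1.47597234e+00, -1.18994612e-01]), 'joint_vel': array([ 0.00100355,  0.00189337, -0.00086221, -0.00027285, -0.00025251,
        0.00107658]), 'joint_efforts': array([-2.18630114e-03, -3.93672037e+01, -3.70485413e+01, -1.45651147e-04,
        9.80833761e-05,  1.83017335e-05]), 'tool_pos': array([0.14356964, 0.60828318, 0.23130638]), 'tool_rot': array([-3.08538055e-06,  1.15638699e-01,  9.93291343e-01,  1.38254390e-05]), 'contact_force': array([-0.12992053,  0.42062302,  0.33178284]), 'ft_torque': array([ 0.02412889, -0.01930567,  0.02192167]), 'gripper_width': 0.9997074179870006}
```

Run:
```python
import cv2
a=cv2.imread("pics/scene0.png");b=cv2.imread("pics/top0.png")
cv2.imwrite("pics/s1.png",cv2.resize(a[130:330,100:500],None,fx=2,fy=2,interpolation=cv2.INTER_CUBIC))
cv2.imwrite("pics/t1.png",cv2.resize(b[100:370,180:480],None,fx=2.2,fy=2.2,interpolation=cv2.INTER_CUBIC))
```

```text
(no output)
```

View pics/s1.png

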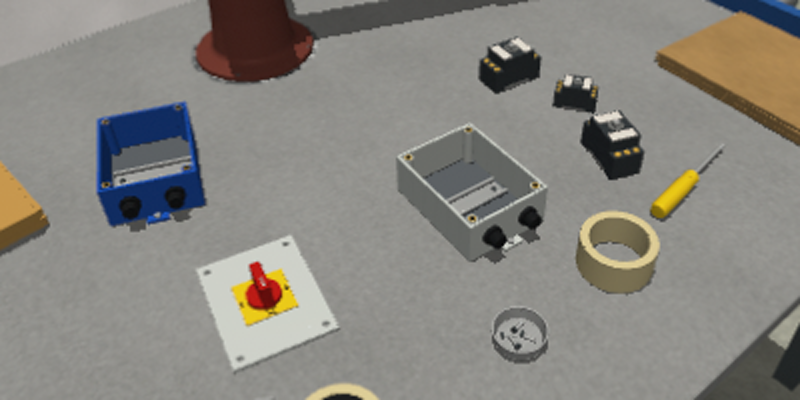

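View pics/t1.png

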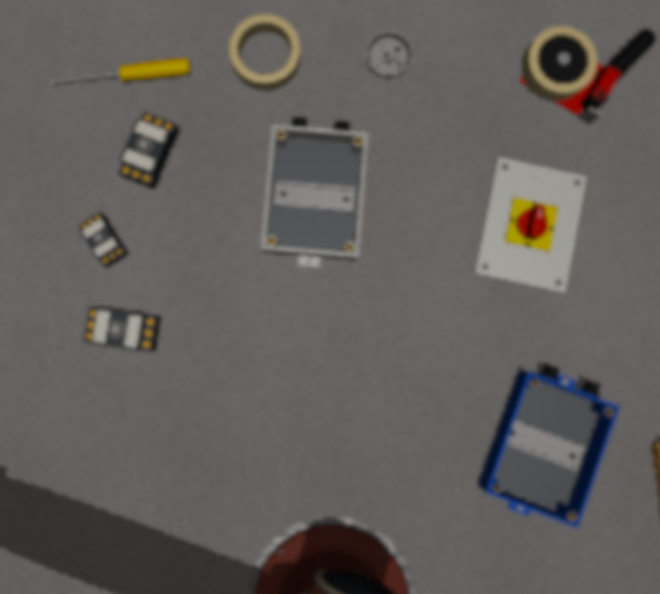

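View pics/top0.png

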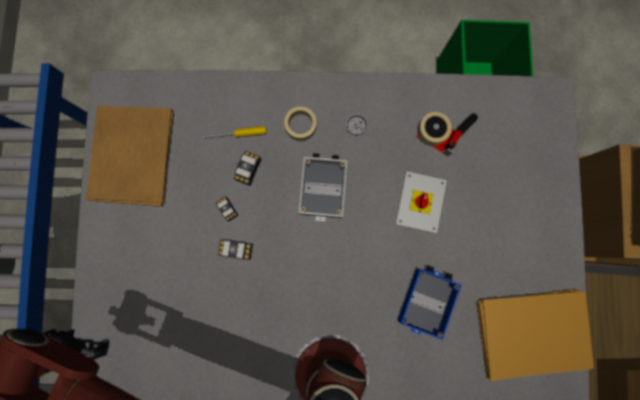

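View pics/scene0.png

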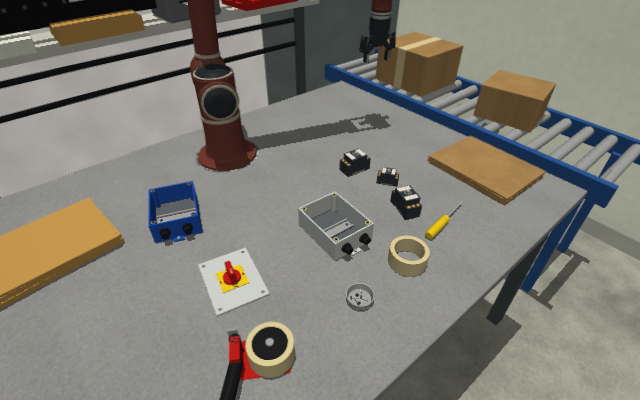

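Scene view: the grey box is at about (337,222), the cover at (232,280) and the smallest switch at (388,177). In the top view they are at (324,188), (421,202) and (227,209). The blue box and two larger switches are look-alikes. I'll zoom in to get precise features.

Run:
```python
import cv2,numpy as np
a=cv2.imread("pics/scene0.png");b=cv2.imread("pics/top0.png")
def crop(im,u,v,w,h,f):
    return cv2.resize(im[v:v+h,u:u+w],None,fx=f,fy=f,interpolation=cv2.INTER_CUBIC)
cv2.imwrite("pics/z1.png",np.hstack([crop(a,295,185,84,84,6)[:, :400*1+100],crop(b,290,145,50,84,6)]))
cv2.imwrite("pics/z2.png",np.hstack([crop(a,193,240,80,80,5),crop(b,390,165,64,80,5)]))
cv2.imwrite("pics/z3.png",np.hstack([crop(a,370,155,40,40,10),crop(b,208,188,40,40,10)]))
```

```text
(no output)
```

View pics/z1.png

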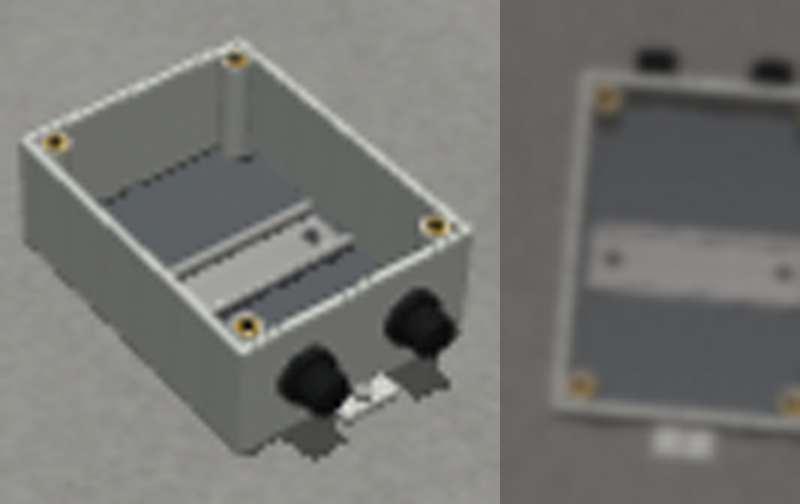

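View pics/z2.png

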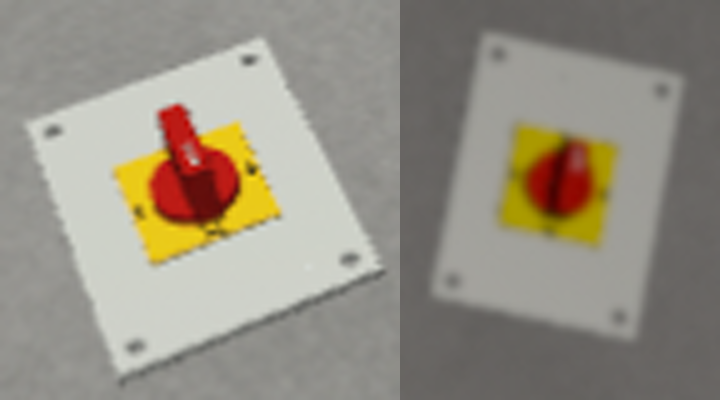

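View pics/z3.png

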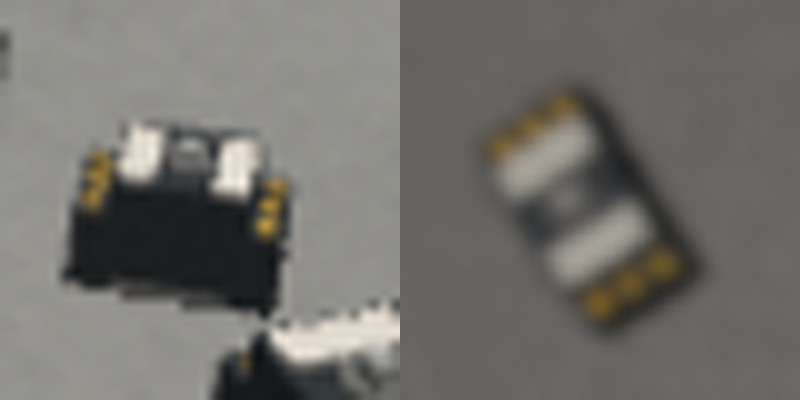

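```bash
cat > fit.py <<'E'
from h import *
from scipy.optimize import least_squares, minimize
import pickle
cams={n:optics.grab_frame(n) for n in("scene","top")}
pickle.dump(cams,open("cams0.pkl","wb"))
cr=lambda p,o,f:np.array(o)+(np.array(p,float)+.5)/f-.5
def T(q,P):
    c,s=np.cos(q[2]),np.sin(q[2]);P=np.array(P,float)
    return np.c_[q[0]+c*P[:,0]-s*P[:,1],q[1]+s*P[:,0]+c*P[:,1],P[:,2]]
H=[(73,53),(73,-53),(-73,53),(-73,-53)];C=[(85,65),(85,-65),(-85,65),(-85,-65)]
def m(L,z): return [(a/1e3,b/1e3,z) for a,b in L]
obs={"box":{"scene":(m(H+C,.064)+m([C[1],C[3]],0),cr([(436,225),(247,326),(235,58),(55,142),(472,230),(242,352),(238,40),(22,142),(240,453),(25,245)],(295,185),6)),
 "top":(m(H,.064)+m([C[0],C[2]],.064),np.r_[cr([(107,98)],(290,145),6),cr([(357,142)],(180,100),2.2),cr([(80,385),(292,403),(83,72),(53,408)],(290,145),6)])},
"cover":{"scene":(m(H+C,.006),cr([(350,259),(135,346),(249,60),(53,131),(384,268),(120,374),(263,38),(27,122)],(193,240),5)),
 "top":(m(H+C,.006),cr([(98,53),(261,90),(52,281),(219,316),(82,33),(285,75),(32,295),(236,340)],(390,165),5))}}
x0={"box":[.557,.03,.0],"cover":[.525,-.275,-.1]}
for k in obs:
  for ns in(["scene"],["top"],["scene","top"]):
    def res(q): return np.concatenate([(proj(cams[n],T(q,obs[k][n][0]))-obs[k][n][1]).ravel() for n in ns])
    r=least_squares(res,x0[k],loss="soft_l1",f_scale=.5,x_scale=[.01,.01,.05]);print(k,ns,np.round(r.x,4),"rms px",np.sqrt(np.mean(res(r.x)**2)).round(2))
# switch
def mask(n,box):
    im=cams[n]["frame"].astype(float);u0,v0,u1,v1=box
    g=cv2.medianBlur(cams[n]["frame"],3)[v0:v1,u0:u1].astype(float)
    bg=np.median(im[v0:v1,u0:u1].reshape(-1,3),0); return im,bg
B=[(x,y,z) for x in(-.034,.034) for y in(-.018,.018) for z in(0,.03)]
U=[(x,y,z) for x in(-.0225,.0225) for y in(-.018,.018) for z in(.03,.044)]
def ren(q,n,o,w,h,S=8):
    M=np.zeros((h*S,w*S),np.uint8)
    for L in(B,U):
        p=(proj(cams[n],T(q,L))-np.array(o)+.5)*S-.5
        cv2.fillConvexPoly(M,cv2.convexHull(np.round(p*16).astype(np.int32)),1,shift=4)
    return cv2.resize(M.astype(np.float32),(w,h),interpolation=cv2.INTER_AREA)
sw={}
for n,o,w,h in(("scene",(370,160),40,32),("top",(208,190),40,38)):
    im=cams[n]["frame"][o[1]:o[1]+h,o[0]:o[0]+w].astype(float)
    bg=np.median(np.r_[im[:4].reshape(-1,3),im[:,:4].reshape(-1,3)],0)
    s=[x for x in silhouettes("switch",n)]
    best=max(s,key=lambda x:x["mask"][o[1]+8:o[1]+h-8,o[0]+12:o[0]+w-12].sum())["mask"][o[1]:o[1]+h,o[0]:o[0]+w].astype(np.float32)
    print(n,[np.r_[x["bbox"],x["score"]].round(2).tolist() for x in s],best.sum())
    d=np.abs(im-bg).max(2); own=np.clip(d/ (45 if n=="scene" else 30),0,1)
    near=cv2.dilate(best,np.ones((5,5)))
    own=own*near
    sw[n]=(own,best,o,w,h)
for lab,i in(("own",0),("net",1)):
  for ns in(["scene"],["top"],["scene","top"]):
    def cost(q): return sum(np.abs(ren([q[0]/100,q[1]/100,q[2]/10],n,*sw[n][2:])-sw[n][i]).sum() for n in ns)
    bestr=None
    for y in(-.5,-.3,-.1,-1.0,.3,.6,1,1.3):
      for X in((50.,31.5),):
        r=minimize(cost,[X[0],X[1],y*10],method="Nelder-Mead",options=dict(initial_simplex=[[X[0],X[1],y*10],[X[0]+1,X[1],y*10],[X[0],X[1]+1,y*10],[X[0],X[1],y*10+2]],maxiter=300))
        if bestr is None or r.fun<bestr.fun: bestr=r
    print(lab,ns,bestr.x[:2]/100,bestr.x[2]/10,bestr.fun)
E
python3 fit.py
```

```text
box ['scene'] [ 0.5614  0.0291 -0.0658] rms px 0.36
box ['top'] [ 0.5611  0.0305 -0.0726] rms px 0.22
box ['scene', 'top'] [ 0.5612  0.0298 -0.0691] rms px 0.37
cover ['scene'] [ 0.5261 -0.2789 -0.2052] rms px 0.25
cover ['top'] [ 0.5261 -0.2786 -0.2013] rms px 0.17
cover ['scene', 'top'] [ 0.5261 -0.2788 -0.2035] rms px 0.22
scene [[374.5, 163.9, 398.8, 185.8, 0.82], [388.7, 186.9, 422.8, 222.3, 0.8], [339.8, 150.9, 371.2, 178.1, 0.56]] 316.0
top [[232.6, 151.6, 261.5, 185.7, 0.79], [220.1, 238.1, 254.6, 261.8, 0.77], [217.1, 198.3, 238.6, 223.6, 0.69]] 307.0
own ['scene'] [0.49518017 0.32225481] 0.5697910061264956 34.27048611111111
own ['top'] [0.49524878 0.32284254] 0.5678845712517828 82.10624999999999
own ['scene', 'top'] [0.49497146 0.32242988] 0.5688555970647917 117.16423611111112
net ['scene'] [0.49362491 0.3239929 ] 0.6398087856026851 36.015625
net ['top'] [0.49530553 0.32583479] 0.6140101615255376 23.3125
net ['scene', 'top'] [0.49411552 0.32503123] 0.6138373966340801 65.828125
```

```bash
cat > go.py <<'E'
from h import *
from scipy.spatial.transform import Rotation as Ro
def plan(x,y,z,yaw):  # yaw = world angle of tool y ; prints turn (deg, tool) and slide after turn
    s=state();q=s["tool_rot"];R=Ro.from_quat([q[1],q[2],q[3],q[0]])
    ty=np.array([np.cos(yaw),np.sin(yaw),0]);tz=np.array([0,0,-1.]);tx=np.cross(ty,tz)
    cands=[]
    for sg in(1,-1):
        G=Ro.from_matrix(np.c_[sg*tx,sg*ty,tz]);cands.append((G,(R.inv()*G).as_rotvec(degrees=True)))
    G,rv=min(cands,key=lambda c:np.linalg.norm(c[1]))
    d=np.array([x,y,z])-s["tool_pos"]
    print("t",round(s["time"],2),"turn",rv.round(2),"slide after turn",(G.inv().apply(d)*1e3).round(1),"|",np.linalg.norm(d)*1e3//1,"F",s["contact_force"].round(1),"w",round(s["gripper_width"],3), "pos",s["tool_pos"].round(4),"j",s["joint_pos"].round(2))
E
python3 -c "
from go import *
plan(.495,.3225,.11,.569+np.pi/2)"
```

```text
t 1.2 turn [ -0.     0.   -45.88] slide after turn [-142.1 -430.1  121.3] | 468.0 F [ 0.3 -0.3 -0.4] w 0.998 pos [0.1436 0.6083 0.2313] j [ 1.22  0.05  1.61 -0.    1.48 -0.12]
```

Request:
{"name": "jog_arm", "arguments": {"increments": [{"rotation":[0,0,-6.55]},{"rotation":[0,0,-6.55]},{"rotation":[0,0,-6.55]},{"rotation":[0,0,-6.55]},{"rotation":[0,0,-6.55]},{"rotation":[0,0,-6.55]},{"rotation":[0,0,-6.55]},{"slide":[-11.8,-35.8,10.1]},{"slide":[-11.8,-35.8,10.1]},{"slide":[-11.8,-35.8,10.1]},{"slide":[-11.8,-35.8,10.1]},{"slide":[-11.8,-35.8,10.1]},{"slide":[-11.8,-35.8,10.1]},{"slide":[-11.8,-35.8,10.1]},{"slide":[-11.8,-35.8,10.1]},{"slide":[-11.8,-35.8,10.1]},{"slide":[-11.8,-35.8,10.1]},{"slide":[-11.8,-35.8,10.1]},{"slide":[-11.8,-35.8,10.1]},{},{}], "fingers": 1}}

```text
invalid input
```

```bash
python3 -c "
from go import *
plan(.495,.3225,.010,.569+np.pi/2)
a=optics.grab_frame('scene')['frame'];cv2.imwrite('pics/a1.png',cv2.resize(a[60:240,300:480],None,fx=4,fy=3.3))"
```

```text
t 1.2 turn [ -0.     0.   -45.88] slide after turn [-142.1 -430.1  221.3] | 504.0 F [ 0.3 -0.3 -0.4] w 0.998 pos [0.1436 0.6083 0.2313] j [ 1.22  0.05  1.61 -0.    1.48 -0.12]
```

View pics/a1.png

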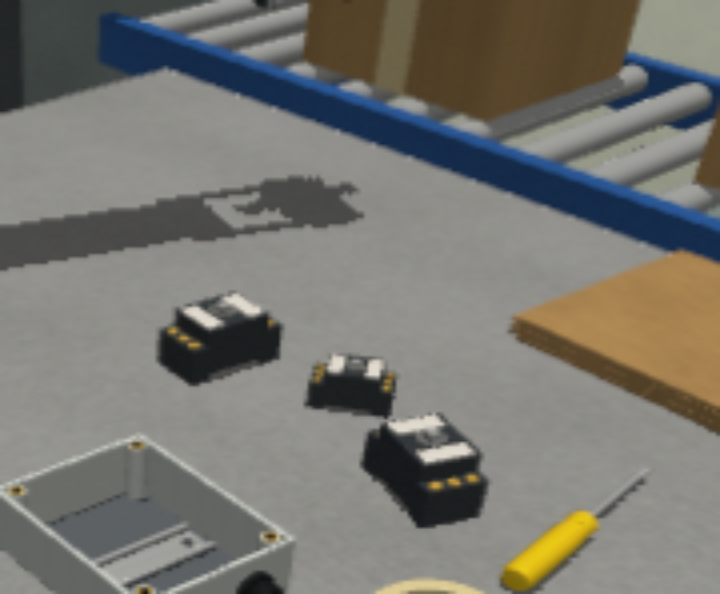

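The call had 21 rows, over the limit of 20, so it was refused and nothing moved. The picture shows the smallest switch still in its place.

Request:
{"name": "jog_arm", "arguments": {"increments": [{"slide":[0,0,0],"rotation":[0,0,-6.55]},{"slide":[0,0,0],"rotation":[0,0,-6.55]},{"slide":[0,0,0],"rotation":[0,0,-6.55]},{"slide":[0,0,0],"rotation":[0,0,-6.55]},{"slide":[0,0,0],"rotation":[0,0,-6.55]},{"slide":[0,0,0],"rotation":[0,0,-6.55]},{"slide":[0,0,0],"rotation":[0,0,-6.55]},{"slide":[-11.8,-35.8,10.1],"rotation":[0,0,0]},{"slide":[-11.8,-35.8,10.1],"rotation":[0,0,0]},{"slide":[-11.8,-35.8,10.1],"rotation":[0,0,0]},{"slide":[-11.8,-35.8,10.1],"rotation":[0,0,0]},{"slide":[-11.8,-35.8,10.1],"rotation":[0,0,0]},{"slide":[-11.8,-35.8,10.1],"rotation":[0,0,0]},{"slide":[-11.8,-35.8,10.1],"rotation":[0,0,0]},{"slide":[-11.8,-35.8,10.1],"rotation":[0,0,0]},{"slide":[-11.8,-35.8,10.1],"rotation":[0,0,0]},{"slide":[-11.8,-35.8,10.1],"rotation":[0,0,0]},{"slide":[-11.8,-35.8,10.1],"rotation":[0,0,0]},{"slide":[-11.8,-35.8,10.1],"rotation":[0,0,0]}], "fingers": 1}}

```text
time: 2.83
tool_pos: [0.4955, 0.3211, 0.1099]
tool_rot: [0.0, -0.28, 0.96, 0.0]
contact_force: [-0.1, 1.3, -0.4]
gripper_width: 0.999
```

```bash
python3 -c "
from go import *
plan(.495,.3225,.010,.569+np.pi/2)
a=optics.grab_frame('scene')['frame'];cv2.imwrite('pics/a2.png',cv2.resize(a[60:240,300:480],None,fx=4,fy=3.3))"
```

```text
t 2.83 turn [-0.    0.03 -0.04] slide after turn [-0.4  1.5 99.9] | 99.0 F [-0.1  1.3 -0.4] w 0.999 pos [0.4955 0.3211 0.1099] j [ 0.45  0.08  1.8   0.    1.27 -1.69]
```

View pics/a2.png

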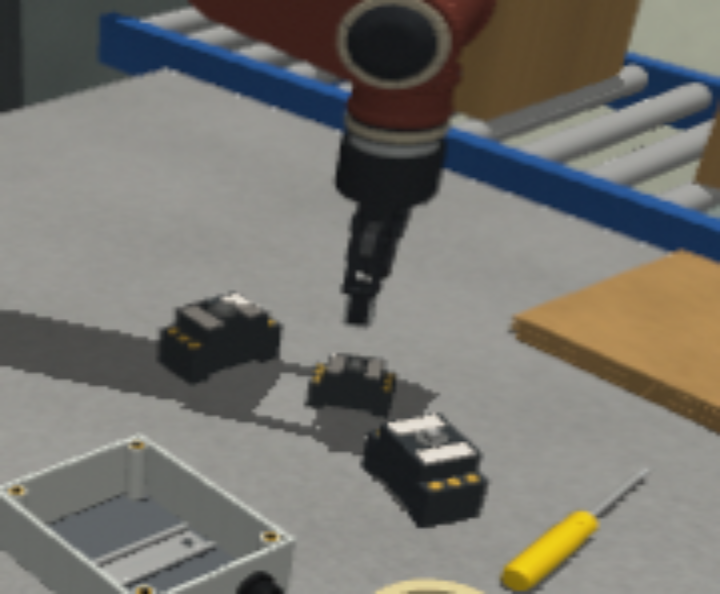

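The gripper is centred above the small switch, whose crop position is (350,385).

Request:
{"name": "jog_arm", "arguments": {"increments": [{"slide":[0,0,30],"rotation":[0,0,0]},{"slide":[0,0,30],"rotation":[0,0,0]},{"slide":[0,0,20],"rotation":[0,0,0]},{"slide":[0,0,10],"rotation":[0,0,0]},{"slide":[0,0,10],"rotation":[0,0,0]},{"slide":[0,0,0],"rotation":[0,0,0]},{"slide":[0,0,0],"rotation":[0,0,0]}]}}

```text
time: 3.47
tool_pos: [0.4945, 0.3229, 0.0107]
tool_rot: [0.0, -0.281, 0.96, 0.0]
contact_force: [-0.6, 0.0, 0.5]
gripper_width: 1.002
```

Request:
{"name": "jog_arm", "arguments": {"increments": [{"slide":[0,0,0],"rotation":[0,0,0]},{"slide":[0,0,0],"rotation":[0,0,0]},{"slide":[0,0,0],"rotation":[0,0,0]},{"slide":[0,0,0],"rotation":[0,0,0]},{"slide":[0,0,0],"rotation":[0,0,0]},{"slide":[0,0,0],"rotation":[0,0,0]},{"slide":[0,0,0],"rotation":[0,0,0]},{"slide":[0,0,0],"rotation":[0,0,0]},{"slide":[0,0,0],"rotation":[0,0,0]},{"slide":[0,0,0],"rotation":[0,0,0]},{"slide":[0,0,0],"rotation":[0,0,0]},{"slide":[0,0,0],"rotation":[0,0,0]}], "fingers": 0}}

```text
time: 4.47
tool_pos: [0.495, 0.323, 0.0113]
tool_rot: [0.001, -0.28, 0.96, 0.0]
contact_force: [-1.2, 0.7, 6.9]
gripper_width: 0.406
```

Request:
{"name": "jog_arm", "arguments": {"increments": [{"slide":[0,0,-15],"rotation":[0,0,0]},{"slide":[0,0,-30],"rotation":[0,0,0]},{"slide":[0,0,-35],"rotation":[0,0,0]},{"slide":[0,0,-35],"rotation":[0,0,0]},{"slide":[0,0,-35],"rotation":[0,0,0]},{"slide":[0,0,0],"rotation":[0,0,0]},{"slide":[0,0,0],"rotation":[0,0,0]}]}}

```text
time: 5.05
tool_pos: [0.4953, 0.3229, 0.1624]
tool_rot: [0.002, -0.28, 0.96, 0.0]
contact_force: [-0.3, -0.1, -3.0]
gripper_width: 0.414
```

```bash
python3 -c "
from go import *
plan(.5612,.0298,.11,-.069+np.pi/2)
a=optics.grab_frame('scene')['frame'];b=optics.grab_frame('top')['frame'];cv2.imwrite('pics/a3.png',np.hstack([cv2.resize(a[40:240,330:430],None,fx=4,fy=3),cv2.resize(b[130:330,160:260],None,fx=4,fy=3)]))"
```

```text
t 5.05 turn [ 0.04  0.25 36.52] slide after turn [ -86.  -287.9   52.4] | 304.0 F [-0.3 -0.1 -3. ] w 0.414 pos [0.4953 0.3229 0.1624] j [ 0.45  0.02  1.76 -0.    1.35 -1.69]
```

View pics/a3.png

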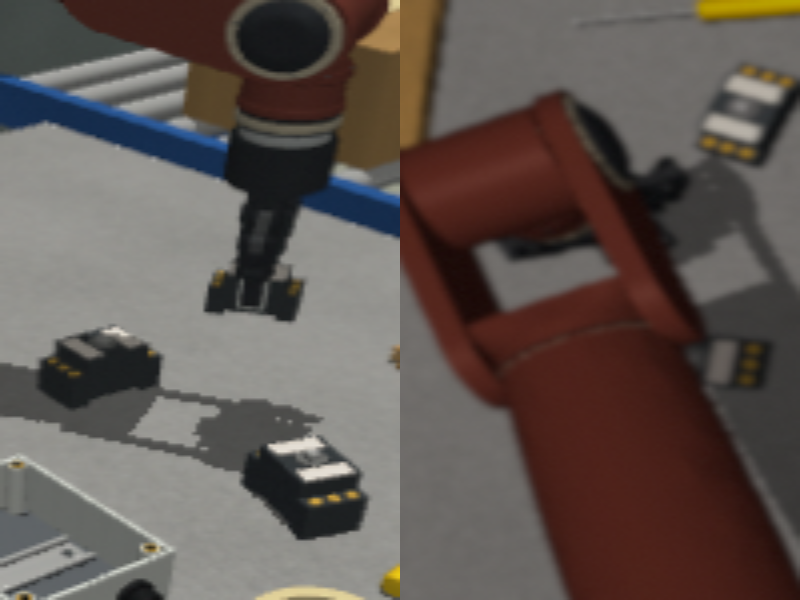

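The switch is held: gripper opening 0.41, which matches 36 mm. I'll carry it over the box.

Request:
{"name": "jog_arm", "arguments": {"increments": [{"slide":[0,0,0],"rotation":[0,0,6.1]},{"slide":[0,0,0],"rotation":[0,0,6.1]},{"slide":[0,0,0],"rotation":[0,0,6.1]},{"slide":[0,0,0],"rotation":[0,0,6.1]},{"slide":[0,0,0],"rotation":[0,0,6.1]},{"slide":[0,0,0],"rotation":[0,0,6.0]},{"slide":[-8,-28,0],"rotation":[0,0,0]},{"slide":[-10,-34,0],"rotation":[0,0,0]},{"slide":[-10,-34,0],"rotation":[0,0,0]},{"slide":[-10,-34,0],"rotation":[0,0,0]},{"slide":[-10,-34,0],"rotation":[0,0,0]},{"slide":[-10,-34,0],"rotation":[0,0,0]},{"slide":[-10,-34,10],"rotation":[0,0,0]},{"slide":[-10,-34,20],"rotation":[0,0,0]},{"slide":[-8,-22,22],"rotation":[0,0,0]},{"slide":[0,0,0],"rotation":[0,0,0]},{"slide":[0,0,0],"rotation":[0,0,0]},{"slide":[0,0,0],"rotation":[0,0,0]}]}}

```text
time: 6.65
tool_pos: [0.5589, 0.0296, 0.1061]
tool_rot: [-0.002, 0.034, 0.999, 0.0]
contact_force: [-0.2, -0.8, -2.2]
gripper_width: 0.414
```

```bash
python3 -c "
from go import *
plan(.5612,.0298,.11,-.069+np.pi/2)
a=optics.grab_frame('scene')['frame'];b=optics.grab_frame('top')['frame'];cv2.imwrite('pics/a4s.png',a);cv2.imwrite('pics/a4.png',np.hstack([cv2.resize(a[150:270,290:390],None,fx=5,fy=5,interpolation=2),cv2.resize(b[140:260,290:350],None,fx=5,fy=5)]))"
```

```text
t 6.65 turn [ 0.03 -0.22  0.01] slide after turn [-2.3  0.4 -3.9] | 4.0 F [-0.2 -0.8 -2.2] w 0.414 pos [0.5589 0.0296 0.1061] j [-0.08  0.01  1.87  0.    1.26 -1.58]
```

View pics/a4.png

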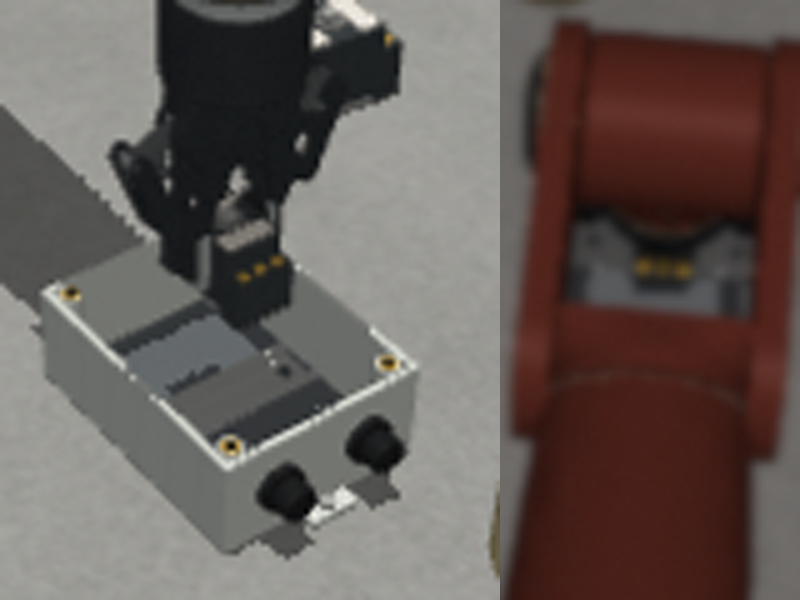

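```bash
python3 -c "
from go import *
s=state();c=optics.grab_frame('scene');x,y,z=s['tool_pos'];yaw=-.069
R=np.array([[np.cos(yaw),-np.sin(yaw)],[np.sin(yaw),np.cos(yaw)]])
P=[(.034,-.018,0),(.034,.018,0),(.034,-.018,.03),(.034,.018,.03),(.0225,-.018,.044),(.0225,.018,.044)]
W=[[*(R@p[:2]+[x,y]),z-.0108+p[2]] for p in P]
p=proj(c,W);print(((p-[290,150]+.5)*5-.5).round(1))
im=c['frame'][170:240,310:370].copy();im=cv2.resize(im,None,fx=10,fy=8,interpolation=2)
for q in p: cv2.circle(im,(int((q[0]-310+.5)*10),int((q[1]-170+.5)*8)),2,(0,0,255),-1)
cv2.imwrite('pics/a5.png',im);print(s['tool_pos'])
plan(.5612,.0298,.0165,-.069+np.pi/2)
"
```

```text
[[240.2 326.7]
 [294.1 300. ]
 [242.2 282.8]
 [297.  256.3]
 [229.1 249.8]
 [284.3 223.8]]
[0.56012231 0.03018803 0.10814123]
t 6.8 turn [0.01 0.05 0.11] slide after turn [-0.8 -0.4 92.1] | 92.0 F [ 0.6 -0.3 -2.7] w 0.411 pos [0.5604 0.0303 0.1086] j [-0.08  0.01  1.87  0.    1.26 -1.58]
```

View pics/a5.png

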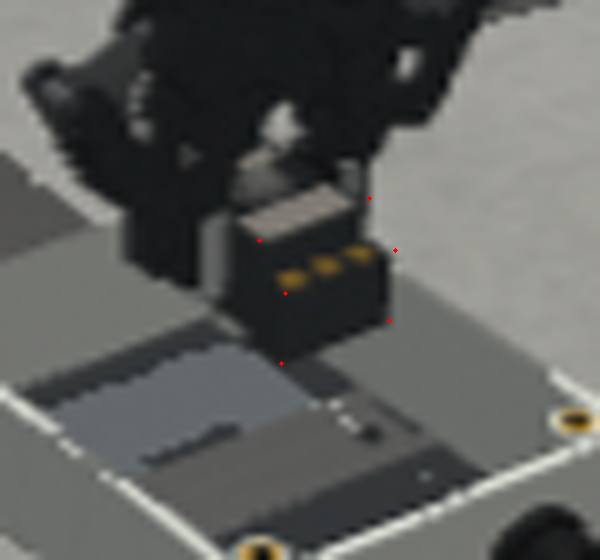

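The block's in-hand position matches the prediction within about 0.7 px. I'll lower it to just above the rail.

Request:
{"name": "jog_arm", "arguments": {"increments": [{"slide":[-0.6,-0.4,10],"rotation":[0,0,0]},{"slide":[0,0,20],"rotation":[0,0,0]},{"slide":[0,0,20],"rotation":[0,0,0]},{"slide":[0,0,20],"rotation":[0,0,0]},{"slide":[0,0,8],"rotation":[0,0,0]},{"slide":[0,0,4],"rotation":[0,0,0]},{"slide":[0,0,0],"rotation":[0,0,0]},{"slide":[0,0,0],"rotation":[0,0,0]},{"slide":[0,0,0],"rotation":[0,0,0]}]}}

```text
time: 7.55
tool_pos: [0.5621, 0.0288, 0.0277]
tool_rot: [0.001, 0.034, 0.999, -0.0]
contact_force: [0.2, 0.0, -1.6]
gripper_width: 0.416
```

```bash
python3 -c "
from go import *
plan(.5612,.0298,.0173,-.069+np.pi/2)
c=optics.grab_frame('scene');im=c['frame'];cv2.imwrite('pics/a6.png',cv2.resize(im[175:265,295:385],None,fx=6,fy=6,interpolation=2))
plan(.5612,.0298,.0173,-.069+np.pi/2)
"
```

```text
t 7.55 turn [-0.    0.16  0.04] slide after turn [ 0.9  0.9 10.4] | 10.0 F [ 0.2  0.  -1.6] w 0.416 pos [0.5621 0.0288 0.0277] j [-0.08  0.12  1.91 -0.    1.11 -1.58]
t 7.6 turn [-0.    0.17  0.03] slide after turn [ 0.9  1.  10.4] | 10.0 F [-0.3 -0.2 -2.9] w 0.412 pos [0.5621 0.0288 0.0277] j [-0.08  0.12  1.91 -0.    1.11 -1.58]
```

View pics/a6.png

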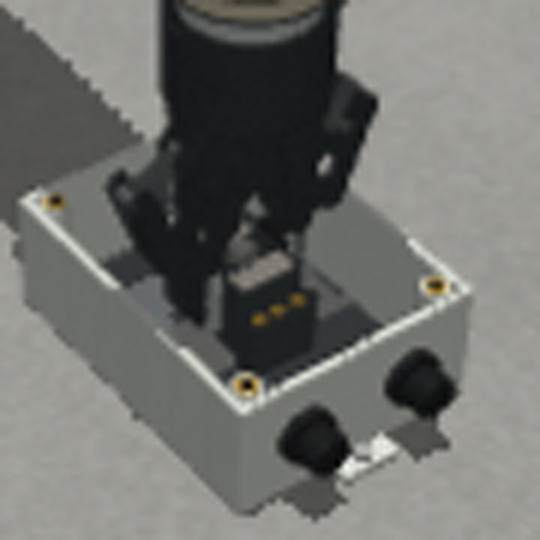

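Request:
{"name": "jog_arm", "arguments": {"increments": [{"slide":[0.6,0.8,1],"rotation":[0,0,0]},{"slide":[0,0,2],"rotation":[0,0,0]},{"slide":[0,0,2],"rotation":[0,0,0]},{"slide":[0,0,2],"rotation":[0,0,0]},{"slide":[0,0,1],"rotation":[0,0,0]},{"slide":[0,0,1],"rotation":[0,0,0]},{"slide":[0,0,0],"rotation":[0,0,0]},{"slide":[0,0,0],"rotation":[0,0,0]}]}}

```text
time: 8.27
tool_pos: [0.5603, 0.0296, 0.0179]
tool_rot: [-0.0, 0.034, 0.999, -0.0]
contact_force: [-3.3, 0.0, 5.9]
gripper_width: 0.412
```

Request:
{"name": "jog_arm", "arguments": {"increments": [{"slide":[0,0,0.5],"rotation":[0,0,0]},{"slide":[0,0,0.5],"rotation":[0,0,0]},{"slide":[0,0,0],"rotation":[0,0,0]},{"slide":[0,0,0],"rotation":[0,0,0]}]}}

```text
time: 8.6
tool_pos: [0.5603, 0.0296, 0.0179]
tool_rot: [-0.001, 0.034, 0.999, -0.0]
contact_force: [-7.8, 0.4, 11.4]
gripper_width: 0.41
```

Request:
{"name": "jog_arm", "arguments": {"increments": [{"slide":[0.5,0,-0.7],"rotation":[0,0,0]},{"slide":[0.5,0,0],"rotation":[0,0,0]},{"slide":[0,0,0],"rotation":[0,0,0]},{"slide":[0,0,0],"rotation":[0,0,0]}]}}

```text
time: 8.93
tool_pos: [0.5603, 0.0296, 0.0178]
tool_rot: [0.001, 0.034, 0.999, -0.0]
contact_force: [-1.7, 0.9, 6.0]
gripper_width: 0.409
```

```bash
python3 -c "
from go import *
plan(.5612,.0298,.0173,-.069+np.pi/2)
c=optics.grab_frame('scene');im=c['frame'];cv2.imwrite('pics/a7.png',cv2.resize(im[175:265,295:385],None,fx=6,fy=6,interpolation=2))
plan(.5612,.0298,.0173,-.069+np.pi/2)
"
```

```text
t 8.93 turn [0.   0.13 0.02] slide after turn [-0.9  0.3  0.5] | 1.0 F [-1.7  0.9  6. ] w 0.409 pos [0.5603 0.0296 0.0178] j [-0.08  0.13  1.91  0.    1.1  -1.58]
t 8.98 turn [0.   0.12 0.02] slide after turn [-0.9  0.2  0.6] | 1.0 F [-1.3 -0.5  4.9] w 0.411 pos [0.5603 0.0296 0.0179] j [-0.08  0.13  1.91  0.    1.1  -1.58]
```

View pics/a7.png

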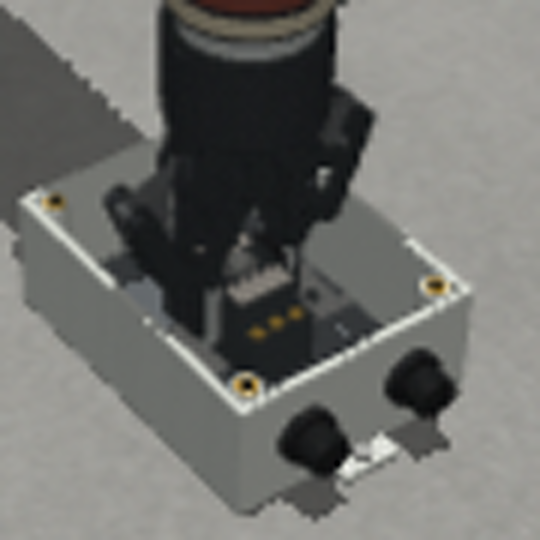

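Request:
{"name": "jog_arm", "arguments": {"increments": [{"slide":[0,0,0],"rotation":[0,0,0]},{"slide":[0,0,0],"rotation":[0,0,0]},{"slide":[0,0,0],"rotation":[0,0,0]},{"slide":[0,0,0],"rotation":[0,0,0]},{"slide":[0,0,0],"rotation":[0,0,0]},{"slide":[0,0,0],"rotation":[0,0,0]}], "fingers": 0.72}}

```text
time: 9.48
tool_pos: [0.5591, 0.0297, 0.0166]
tool_rot: [-0.0, 0.034, 0.999, 0.0]
contact_force: [1.0, 0.0, 0.8]
gripper_width: 0.716
```

Request:
{"name": "jog_arm", "arguments": {"increments": [{"slide":[0,0,-10],"rotation":[0,0,0]},{"slide":[0,0,-20],"rotation":[0,0,0]},{"slide":[0,0,-35],"rotation":[0,0,0]},{"slide":[0,0,-40],"rotation":[0,0,0]},{"slide":[0,0,-40],"rotation":[0,0,0]},{"slide":[0,0,0],"rotation":[0,0,0]}]}}

```text
time: 9.98
tool_pos: [0.5648, 0.0293, 0.1732]
tool_rot: [0.009, 0.034, 0.999, -0.0]
contact_force: [1.5, -0.3, 1.1]
gripper_width: 0.716
```

```bash
python3 -c "
from go import *
plan(.5261,-.2788,.12,-.2035+np.pi/2)"
```

```text
t 9.98 turn [0.06 1.   7.73] slide after turn [ -24.4 -309.6   53.2] | 315.0 F [ 1.5 -0.3  1.1] w 0.716 pos [0.5648 0.0293 0.1732] j [-0.08 -0.06  1.82  0.    1.36 -1.58]
```

Request:
{"name": "jog_arm", "arguments": {"increments": [{"slide":[0,0,0],"rotation":[0,0,3.9]},{"slide":[0,0,0],"rotation":[0,0,3.8]},{"slide":[-3,-34.4,0],"rotation":[0,0,0]},{"slide":[-3,-34.4,0],"rotation":[0,0,0]},{"slide":[-3,-34.4,0],"rotation":[0,0,0]},{"slide":[-3,-34.4,0],"rotation":[0,0,0]},{"slide":[-3,-34.4,0],"rotation":[0,0,0]},{"slide":[-3,-34.4,0],"rotation":[0,0,0]},{"slide":[-3,-34.4,0],"rotation":[0,0,0]},{"slide":[-3,-34.4,10],"rotation":[0,0,0]},{"slide":[-3,-34.4,20],"rotation":[0,0,0]},{"slide":[0,0,10],"rotation":[0,0,0]},{"slide":[0,0,0],"rotation":[0,0,0]},{"slide":[0,0,0],"rotation":[0,0,0]},{"slide":[0,0,0],"rotation":[0,0,0]},{"slide":[0,0,0],"rotation":[0,0,0]}]}}

```text
time: 11.32
tool_pos: [0.5242, -0.2782, 0.1232]
tool_rot: [0.001, 0.1, 0.995, -0.0]
contact_force: [0.2, -0.4, 0.7]
gripper_width: 0.718
```

```bash
python3 -c "
from go import *
plan(.5261,-.2788,.12,-.2035+np.pi/2)
c=optics.grab_frame('scene');im=c['frame'];b=optics.grab_frame('top')['frame'];cv2.imwrite('pics/b1.png',cv2.resize(im[180:330,190:390],None,fx=4,fy=4,interpolation=2))
cv2.imwrite('pics/b2.png',np.hstack([cv2.resize(b[145:229,290:350],None,fx=6,fy=6,interpolation=2),cv2.resize(im[185:269,295:365],None,fx=6,fy=6,interpolation=2)]))
plan(.5261,-.2788,.12,-.2035+np.pi/2)
"
```

```text
t 11.32 turn [-0.04  0.11  0.13] slide after turn [-2.  -0.2  3.2] | 3.0 F [ 0.2 -0.4  0.7] w 0.718 pos [ 0.5242 -0.2782  0.1232] j [-0.61  0.07  1.78  0.    1.29 -1.98]
t 11.42 turn [-0.04  0.1   0.12] slide after turn [-2.  -0.1  3.1] | 3.0 F [ 0.1  0.3 -0. ] w 0.718 pos [ 0.5241 -0.2783  0.1231] j [-0.61  0.07  1.78  0.    1.29 -1.98]
```

View pics/b1.png

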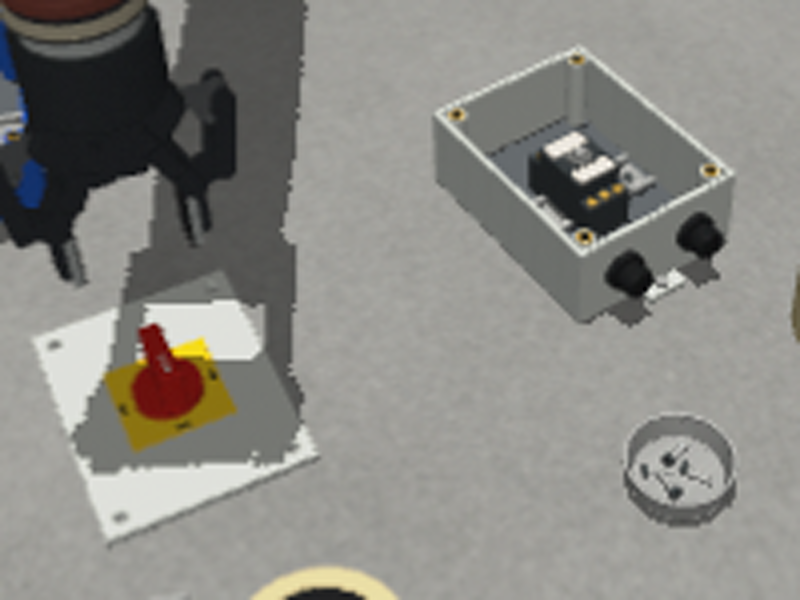

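View pics/b2.png

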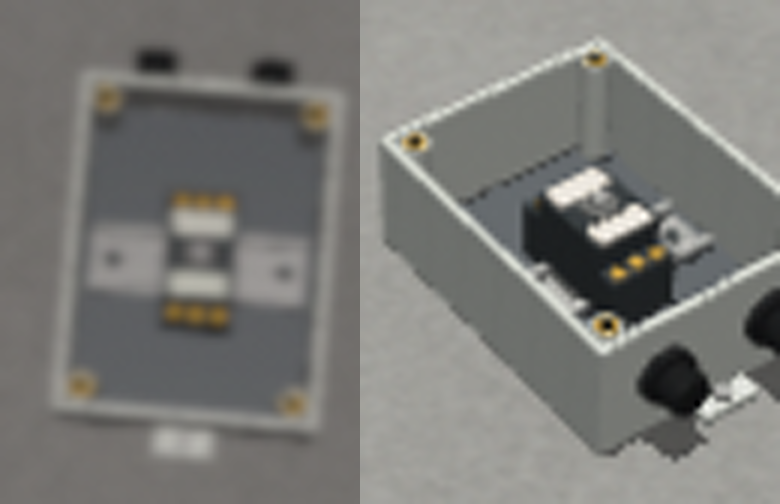

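```bash
python3 -c "
from go import *
c=optics.grab_frame('top');s=optics.grab_frame('scene')
print(onz(c,[(323.08,186.4)],.0565)); print(onz(s,[(295+(240.5)/6-.5,185+(205.5)/6-.5)],.0555))
yaw=-.069;R=np.array([[np.cos(yaw),-np.sin(yaw)],[np.sin(yaw),np.cos(yaw)]])
for cc,o,nm in((c,(290,145),'b3t'),(s,(295,185),'b3s')):
  im=cv2.resize(cc['frame'][o[1]:o[1]+84,o[0]:o[0]+84],None,fx=7,fy=7,interpolation=2)
  P=[(x,y,z) for x in(.034,-.034) for y in(.018,-.018) for z in (.0365,)]+[(x,y,z) for x in(.0225,-.0225) for y in(.018,-.018) for z in (.0505,)]+[(x,y,.064) for x in(.085,-.085) for y in (.065,-.065)]
  for q in proj(cc,[[*(R@p[:2]+[.5612,.0298]),p[2]] for p in P]): cv2.circle(im,tuple(int(v) for v in (q-o+.5)*7),2,(0,0,255),-1)
  cv2.imwrite(f'pics/{nm}.png',im)
"
```

```text
[[0.56168207 0.029177   0.0565    ]]
[[0.56526711 0.02526239 0.0555    ]]
```

View pics/b3t.png

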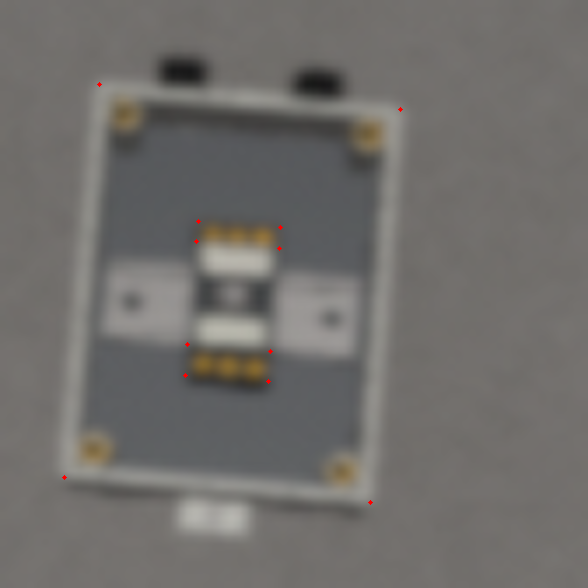

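View pics/b3s.png

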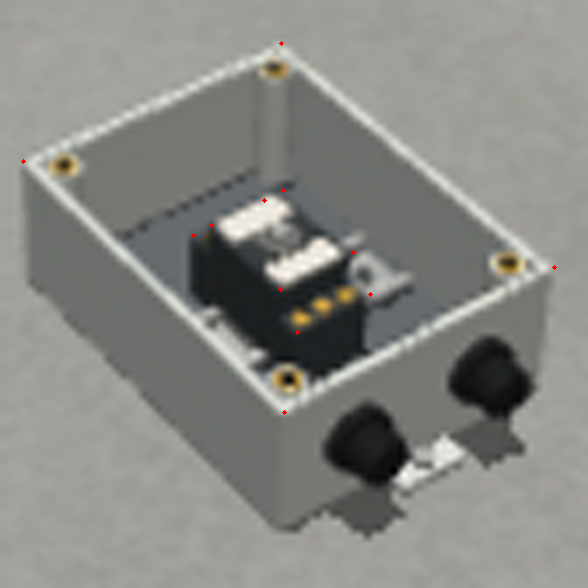

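The switch sits on the rail, square and centred to about 1 mm against the projected model in both views. Next is the cover.

Request:
{"name": "jog_arm", "arguments": {"increments": [{"slide":[-1.8,0,24],"rotation":[0,0,0.1]},{"slide":[0,0,30],"rotation":[0,0,0]},{"slide":[0,0,25],"rotation":[0,0,0]},{"slide":[0,0,15],"rotation":[0,0,0]},{"slide":[0,0,8],"rotation":[0,0,0]},{"slide":[0,0,0],"rotation":[0,0,0]},{"slide":[0,0,0],"rotation":[0,0,0]},{"slide":[0,0,0],"rotation":[0,0,0]}]}}

```text
time: 12.18
tool_pos: [0.5262, -0.2801, 0.0216]
tool_rot: [0.001, 0.102, 0.995, -0.001]
contact_force: [0.5, -0.3, 0.1]
gripper_width: 0.722
```

```bash
python3 -c "
from go import *
plan(.5261,-.2788,.019,-.2035+np.pi/2)
c=optics.grab_frame('scene');im=c['frame'];cv2.imwrite('pics/c1.png',cv2.resize(im[200:330,180:290],None,fx=5,fy=4.5,interpolation=2))
plan(.5261,-.2788,.019,-.2035+np.pi/2)
"
```

```text
t 12.18 turn [-0.07  0.15 -0.06] slide after turn [0.4 1.2 2.6] | 2.0 F [ 0.5 -0.3  0.1] w 0.722 pos [ 0.5262 -0.2801  0.0216] j [-0.61  0.2   1.83 -0.    1.11 -1.98]
t 12.23 turn [-0.08  0.18 -0.06] slide after turn [0.5 1.3 2.8] | 3.0 F [-0.2 -0.3  0.2] w 0.722 pos [ 0.5263 -0.2801  0.0218] j [-0.61  0.2   1.83 -0.    1.11 -1.98]
```

View pics/c1.png

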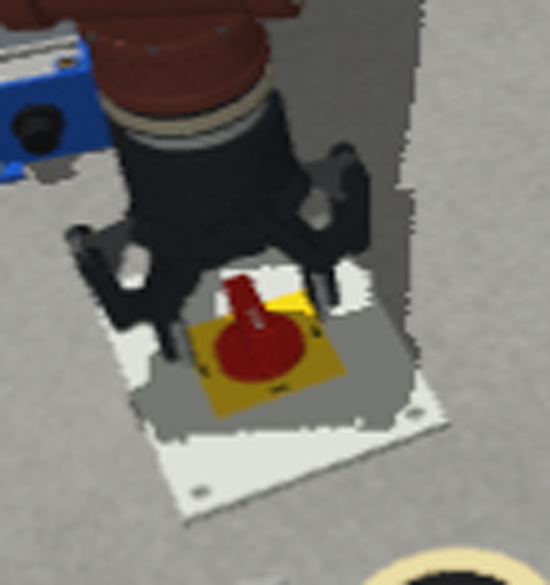

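Request:
{"name": "jog_arm", "arguments": {"increments": [{"slide":[0.4,1.2,2.4],"rotation":[0,0,0]},{"slide":[0,0,0],"rotation":[0,0,0]},{"slide":[0,0,0],"rotation":[0,0,0]},{"slide":[0,0,0],"rotation":[0,0,0]}]}}

```text
time: 12.57
tool_pos: [0.525, -0.2782, 0.0177]
tool_rot: [0.0, 0.102, 0.995, -0.0]
contact_force: [-0.3, 0.3, -0.9]
gripper_width: 0.725
```

Request:
{"name": "jog_arm", "arguments": {"increments": [{"slide":[0,0,0],"rotation":[0,0,0]},{"slide":[0,0,0],"rotation":[0,0,0]},{"slide":[0,0,0],"rotation":[0,0,0]},{"slide":[0,0,0],"rotation":[0,0,0]},{"slide":[0,0,0],"rotation":[0,0,0]},{"slide":[0,0,0],"rotation":[0,0,0]},{"slide":[0,0,0],"rotation":[0,0,0]},{"slide":[0,0,0],"rotation":[0,0,0]},{"slide":[0,0,0],"rotation":[0,0,0]},{"slide":[0,0,0],"rotation":[0,0,0]},{"slide":[0,0,0],"rotation":[0,0,0]},{"slide":[0,0,0],"rotation":[0,0,0]},{"slide":[0,0,0],"rotation":[0,0,0]}], "fingers": 0}}

```text
time: 13.65
tool_pos: [0.525, -0.2782, 0.0175]
tool_rot: [0.0, 0.102, 0.995, -0.0]
contact_force: [0.0, -0.3, 1.0]
gripper_width: 0.155
```

Request:
{"name": "jog_arm", "arguments": {"increments": [{"slide":[0,0,-5],"rotation":[0,0,0]},{"slide":[0,0,-10],"rotation":[0,0,0]},{"slide":[0,0,-20],"rotation":[0,0,0]},{"slide":[0,0,-30],"rotation":[0,0,0]},{"slide":[0,0,-30],"rotation":[0,0,0]},{"slide":[0,0,-20],"rotation":[0,0,0]},{"slide":[0,0,-10],"rotation":[0,0,0]},{"slide":[0,0,0],"rotation":[0,0,0]},{"slide":[0,0,0],"rotation":[0,0,0]}]}}

```text
time: 14.4
tool_pos: [0.5246, -0.2779, 0.142]
tool_rot: [-0.0, 0.102, 0.995, 0.0]
contact_force: [-0.3, 0.3, -3.8]
gripper_width: 0.153
```

```bash
python3 -c "
from go import *
plan(.5612,.0298,.13,-.069+np.pi/2)
c=optics.grab_frame('scene');im=c['frame'];cv2.imwrite('pics/c2.png',cv2.resize(im[150:330,160:290],None,fx=4.5,fy=3.3,interpolation=2))
"
```

```text
t 14.4 turn [ 0.01 -0.03 -7.78] slide after turn [-15.3 309.5  12. ] | 310.0 F [-0.3  0.3 -3.8] w 0.153 pos [ 0.5246 -0.2779  0.142 ] j [-0.61  0.05  1.77 -0.    1.32 -1.98]
```

View pics/c2.png

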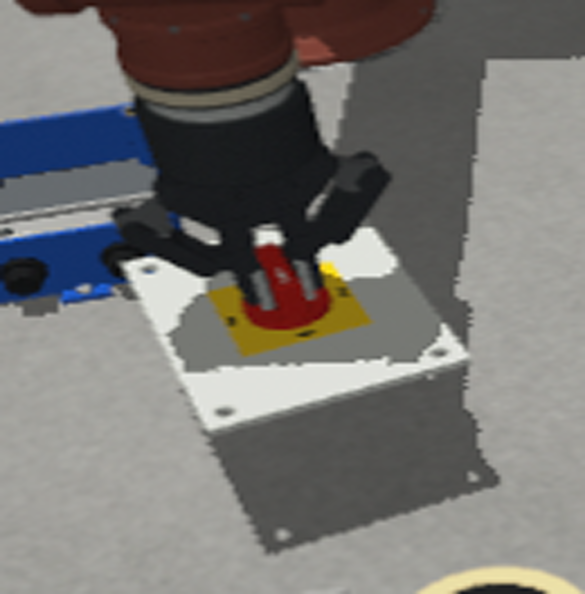

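The cover is held level (opening 0.153, load about 3.8 N). I'll carry it over at this height.

Request:
{"name": "jog_arm", "arguments": {"increments": [{"slide":[0,0,0],"rotation":[0,0,-2]},{"slide":[0,0,0],"rotation":[0,0,-2]},{"slide":[0,0,0],"rotation":[0,0,-2]},{"slide":[0,0,0],"rotation":[0,0,-1.8]},{"slide":[-1,10,0],"rotation":[0,0,0]},{"slide":[-1,20,0],"rotation":[0,0,0]},{"slide":[-1,25,0],"rotation":[0,0,0]},{"slide":[-1,25,0],"rotation":[0,0,0]},{"slide":[-1,25,0],"rotation":[0,0,0]},{"slide":[-1,25,0],"rotation":[0,0,0]},{"slide":[-1,25,0],"rotation":[0,0,0]},{"slide":[-1,25,0],"rotation":[0,0,0]},{"slide":[-1,25,0],"rotation":[0,0,0]},{"slide":[-1,25,0],"rotation":[0,0,0]},{"slide":[-1,25,0],"rotation":[0,0,0]},{"slide":[-1,25,0],"rotation":[0,0,0]},{"slide":[-1,18,0],"rotation":[0,0,0]},{"slide":[-1,8,0],"rotation":[0,0,0]},{"slide":[0,0,0],"rotation":[0,0,0]},{"slide":[0,0,0],"rotation":[0,0,0]}]}}

```text
time: 16.12
tool_pos: [0.5592, 0.0263, 0.1414]
tool_rot: [-0.001, 0.034, 0.999, -0.0]
contact_force: [-0.6, -0.3, -3.3]
gripper_width: 0.154
```

```bash
python3 -c "
from go import *
plan(.5612,.0298,.125,-.069+np.pi/2)
c=optics.grab_frame('scene');im=c['frame'];b=optics.grab_frame('top')['frame'];cv2.imwrite('pics/d1.png',cv2.resize(im[150:270,280:390],None,fx=5,fy=5,interpolation=2))
cv2.imwrite('pics/d2.png',cv2.resize(b[130:240,270:370],None,fx=5,fy=5,interpolation=2))
plan(.5612,.0298,.125,-.069+np.pi/2)
"
```

```text
t 16.12 turn [-0.03 -0.11  0.05] slide after turn [-1.8  3.6 16.4] | 16.0 F [-0.6 -0.3 -3.3] w 0.154 pos [0.5592 0.0263 0.1414] j [-0.09 -0.03  1.85 -0.    1.32 -1.59]
t 16.22 turn [-0.03 -0.05 -0.04] slide after turn [-1.4  4.5 16.9] | 17.0 F [-0.1  0.1 -3. ] w 0.152 pos [0.5595 0.0254 0.1419] j [-0.09 -0.03  1.85 -0.    1.32 -1.59]
```

View pics/d1.png

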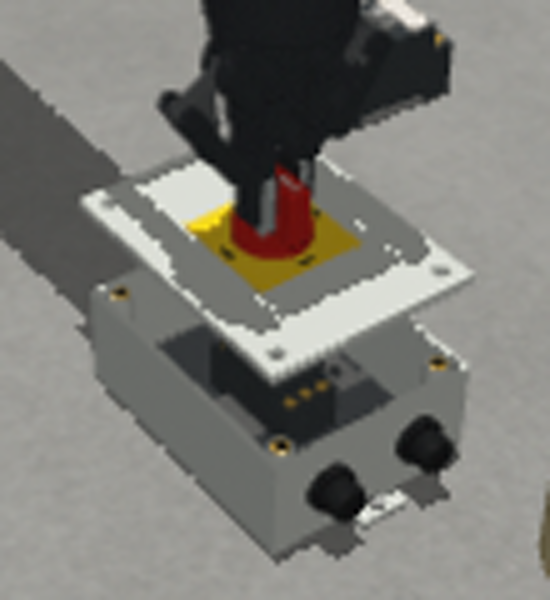

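View pics/d2.png

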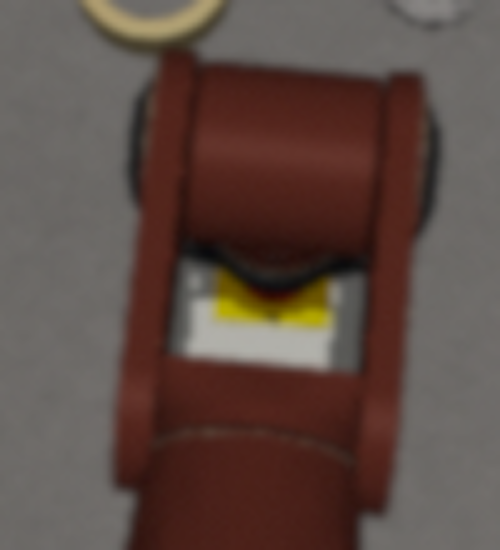

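Scene view shows the cover level above the box, with corner holes at crop (109,203), (277,354) and (440,271). The top camera's view of it is mostly blocked by the arm. I'll descend partway and then fit.

Request:
{"name": "jog_arm", "arguments": {"increments": [{"slide":[-0.8,2.2,0],"rotation":[0,0,0]},{"slide":[0,2.2,4],"rotation":[0,0,0]},{"slide":[0,0,10],"rotation":[0,0,0]},{"slide":[0,0,12],"rotation":[0,0,0]},{"slide":[0,0,8],"rotation":[0,0,0]},{"slide":[0,0,5],"rotation":[0,0,0]},{"slide":[0,0,2],"rotation":[0,0,0]},{"slide":[0,0,0],"rotation":[0,0,0]},{"slide":[0,0,0],"rotation":[0,0,0]},{"slide":[0,0,0],"rotation":[0,0,0]},{"slide":[0,0,0],"rotation":[0,0,0]},{"slide":[0,0,0],"rotation":[0,0,0]}]}}

```text
time: 17.22
tool_pos: [0.5614, 0.0305, 0.1021]
tool_rot: [0.001, 0.034, 0.999, -0.0]
contact_force: [-0.5, 0.5, -2.6]
gripper_width: 0.153
```

```bash
python3 -c "
from go import *
plan(.5602,.0301,.0925,-.069+np.pi/2)
c=optics.grab_frame('scene');im=c['frame'];b=optics.grab_frame('top')['frame'];cv2.imwrite('pics/e1.png',cv2.resize(im[165:265,285:385],None,fx=6,fy=6,interpolation=2))
cv2.imwrite('pics/e2.png',cv2.resize(b[140:230,290:360],None,fx=6,fy=6,interpolation=2))
plan(.5602,.0301,.0925,-.069+np.pi/2)
"
```

```text
t 17.22 turn [-0.    0.06  0.02] slide after turn [ 1.1 -0.5  9.6] | 9.0 F [-0.5  0.5 -2.6] w 0.153 pos [0.5614 0.0305 0.1021] j [-0.08  0.02  1.87 -0.    1.25 -1.58]
t 17.32 turn [0.   0.04 0.02] slide after turn [ 0.9 -0.5  9.3] | 9.0 F [-0.1 -0.6 -3.3] w 0.153 pos [0.5612 0.0306 0.1018] j [-0.08  0.02  1.87  0.    1.25 -1.58]
```

View pics/e1.png

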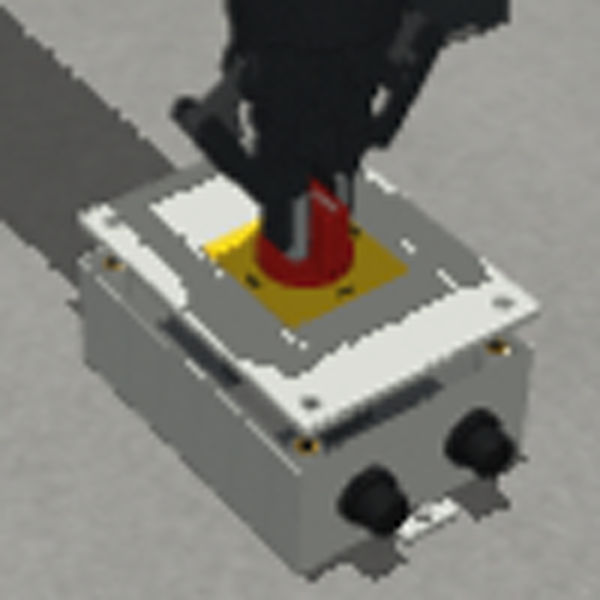

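View pics/e2.png

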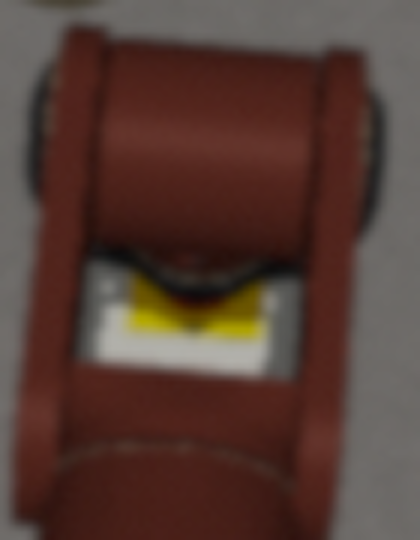

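```bash
cat > cf.py <<'E'
from go import *
from scipy.optimize import least_squares
def T(q,P):
    c,s=np.cos(q[2]),np.sin(q[2]);P=np.array(P,float)/1e3
    return np.c_[q[0]+c*P[:,0]-s*P[:,1],q[1]+s*P[:,0]+c*P[:,1],P[:,2]+q[3]]
cr=lambda p,o,f:np.array(o)+(np.array(p,float)+.5)/f-.5
def fit(c,P,uv,q0,free):
    q0=np.array(q0,float)
    def full(v): q=q0.copy();q[free]=v;return q
    r=least_squares(lambda v:(proj(c,T(full(v),P))-uv).ravel(),q0[free],loss="soft_l1",f_scale=.5,x_scale=.01)
    e=proj(c,T(full(r.x),P))-uv
    return full(r.x),e
E
python3 - <<'E'
from cf import *
c=optics.grab_frame('scene');z=state()["tool_pos"][2]
P=[(-73,-53,6),(73,-53,6),(73,53,6),(-85,-65,6),(85,-65,6),(85,65,6),(33,-33,6),(33,33,6)]
uv=cr([(110,219),(311,403),(504,303),(80,217),(308,430),(541,306),(296,328),(408,268)],(285,165),6)
for free in([0,1,2],[0,1,2,3]):
    q,e=fit(c,P,uv,[.561,.03,-.069,z-.0175],free);print(q.round(4));print(e.round(2).tolist())
# box in same picture: visible brass holes & original
PB=[(-73,-53,64),(73,-53,64),(73,53,64),(85,-65,0),(-85,-65,0)]
uvb=cr([(113,263),(307,446),(497,348),(300,580),(85,358)],(285,165),6)
q,e=fit(c,PB[:3],uvb[:3],[.561,.03,-.069,0],[0,1,2]);print("box",q.round(4),e.round(2).tolist())
plan(.5602,.0301,.0925,-.069+np.pi/2)
E
```

```text
[ 0.562   0.0296 -0.0643  0.0842]
[[0.74, 0.13], [0.23, -0.24], [-0.16, -0.29], [-0.33, -0.15], [-0.09, 0.05], [0.18, -0.11], [-0.75, 0.28], [0.16, 0.39]]
[ 0.5621  0.0296 -0.0643  0.0843]
[[0.74, 0.13], [0.23, -0.24], [-0.16, -0.29], [-0.33, -0.15], [-0.09, 0.05], [0.18, -0.11], [-0.76, 0.28], [0.16, 0.39]]
box [ 0.5619  0.0285 -0.0712  0.    ] [[0.23, 0.04], [-0.01, 0.15], [-0.2, -0.17]]
t 17.37 turn [-0.    0.03  0.02] slide after turn [ 0.9 -0.5  9.2] | 9.0 F [ 0.   0.3 -2.7] w 0.151 pos [0.5611 0.0306 0.1017] j [-0.08  0.02  1.87 -0.    1.25 -1.58]
```

Request:
{"name": "jog_arm", "arguments": {"increments": [{"slide":[0.7,-0.5,1],"rotation":[0,0,0]},{"slide":[0,0,3],"rotation":[0,0,0]},{"slide":[0,0,3],"rotation":[0,0,0]},{"slide":[0,0,2],"rotation":[0,0,0]},{"slide":[0,0,1],"rotation":[0,0,0]},{"slide":[0,0,0],"rotation":[0,0,0]},{"slide":[0,0,0],"rotation":[0,0,0]},{"slide":[0,0,0],"rotation":[0,0,0]},{"slide":[0,0,0],"rotation":[0,0,0]},{"slide":[0,0,0],"rotation":[0,0,0]},{"slide":[0,0,0],"rotation":[0,0,0]},{"slide":[0,0,0],"rotation":[0,0,0]},{"slide":[0,0,0],"rotation":[0,0,0]},{"slide":[0,0,0],"rotation":[0,0,0]},{"slide":[0,0,0],"rotation":[0,0,0]}]}}

```text
time: 18.62
tool_pos: [0.5602, 0.0301, 0.0914]
tool_rot: [-0.0, 0.034, 0.999, 0.0]
contact_force: [0.4, 0.8, -3.2]
gripper_width: 0.155
```

```bash
python3 -c "
from cf import *
plan(.5604,.0301,.0915,-.069+np.pi/2)
c=optics.grab_frame('scene');im=cv2.resize(c['frame'][170:265,288:383],None,fx=8,fy=6.3,interpolation=2)
cv2.imwrite('pics/f1.png',im)
plan(.5604,.0301,.0915,-.069+np.pi/2)
"
```

```text
t 18.62 turn [ 0.   -0.    0.02] slide after turn [-0.2 -0.  -0.1] | 0.0 F [ 0.4  0.8 -3.2] w 0.155 pos [0.5602 0.0301 0.0914] j [-0.08  0.03  1.88  0.    1.23 -1.58]
t 18.67 turn [-0.   -0.    0.02] slide after turn [-0.2 -0.  -0.1] | 0.0 F [ 0.3 -1.8 -1.7] w 0.154 pos [0.5602 0.0301 0.0914] j [-0.08  0.03  1.88 -0.    1.23 -1.58]
```

View pics/f1.png

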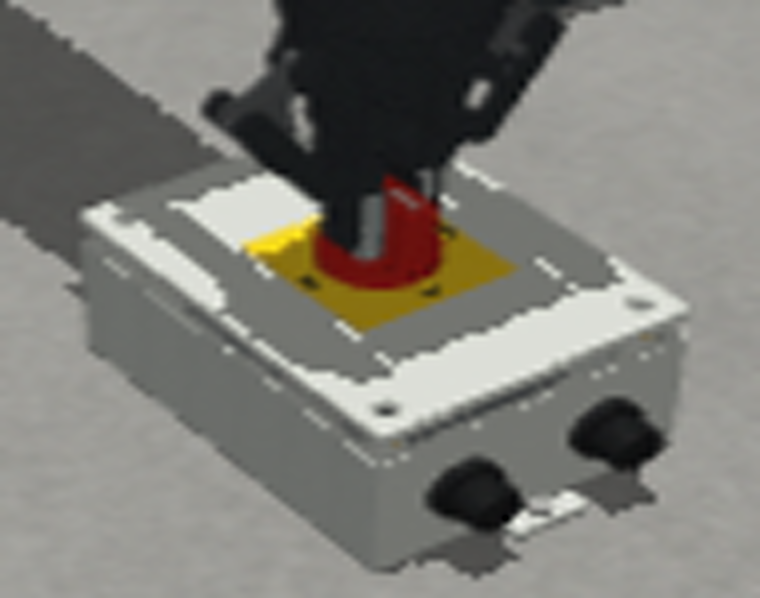

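Run:
```python
from cf import *
c=optics.grab_frame('scene')
P=[(73,-53,6),(73,53,6),(-85,-65,6),(85,-65,6),(85,65,6),(33,-33,6),(33,33,6)]
px=np.array([(386,410),(640,305),(80,214),(380,437),(690,308),(365,333),(520,268)],float)
uv=np.array([288,170])+(px+.5)/[8,6.3]-.5
for fr in ([0,1,2],[0,1,2,3]):
    q,e=fit(c,P,uv,[.561,.03,-.069,.0739],fr);print(q.round(4),e.round(2).tolist())
im=cv2.resize(c['frame'][170:265,288:383],None,fx=8,fy=6.3,interpolation=2)
PP=[(sx*x,sy*y,6) for sx in(1,-1) for sy in(1,-1) for x,y in((73,53),(85,65),(33,33))]
for qq,col in(([.5612,.0298,-.0691,.074],(0,0,255)),([.5614,.0291,-.0658,.074],(255,0,0))):
  for p in proj(c,T(qq,PP)):
    cv2.circle(im,tuple(int(v) for v in (p-[288,170]+.5)*[8,6.3]),3,col,1)
cv2.imwrite('pics/f2.png',im)
```

```text
[ 0.5614  0.0291 -0.0702  0.0739] [[0.18, -0.25], [0.18, -0.19], [-0.06, -0.25], [0.06, 0.26], [0.38, 0.03], [-0.54, -0.04], [-0.36, 0.45]]
[ 0.559   0.0315 -0.0697  0.0707] [[0.21, -0.29], [0.04, -0.17], [0.13, -0.14], [0.11, 0.18], [0.22, 0.05], [-0.5, -0.03], [-0.42, 0.51]]
```

View pics/f2.png

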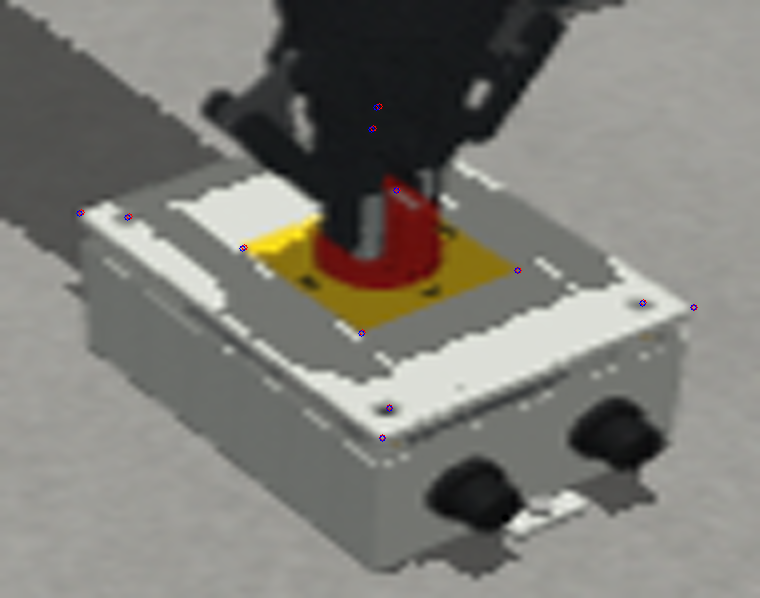

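The cover fit from the scene camera (0.5614, 0.0291) agrees with the box's own fit from that camera to under 1 mm. The tool-based estimate agrees as well, so I'm handing in.

```bash
python3 -c "
from go import *
print(manip.job_done());s=state();print(s['tool_pos'].round(4),np.abs(s['joint_vel']).max().round(4),s['contact_force'].round(1))"
```

```text
the job is handed in; nothing more can be done
None
the job is handed in; nothing more can be done
```

The smallest switch is on the rail in the grey box, and the cover is held level about 10 mm above the rim. I handed the job in at about 18.7 s.

- **Switch:** In both camera views the released block sat square and centred, within about 1 mm of the projected model. It seated at the expected height. While seating it I saw a sideways push of about 8 N, so I backed off by 1 mm before letting go.
- **Cover:** I gripped it by its red handle. The last scene-camera fit puts its centre at (0.561, 0.029) m, and the box's own fit from the same camera is (0.561, 0.029). The angle differs by about 0.2°. The tool-pose estimate agrees to about 0.3 mm, with the plate's underside at about 74 mm. The wrist feels only the cover's weight, roughly 3 N, so nothing else appears to be touching it.

**Checks that disagreed or could not be made:**
- With height left free, the last fit gave 71 mm instead of 74 mm and moved the centre by about 2 mm each way. Height is poorly determined from that one view. A free-height fit just before the final 10 mm of descent did match the tool height.
- The top camera could not check the final pose because the arm blocked its view.
- A reading I tried after handing in returned nothing.
- My first move call was refused for having 21 rows (the limit is 20), and nothing moved.

I did not move the tape roll, tape gun, screwdriver, dish or look-alikes.

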